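Sweep the used culture dishes into the corral

ROBOT

A 7-joint arm with a two-finger parallel gripper is mounted at the origin on a cart in front of the work surface, level with it; the furniture and walls round the work are solid. World frame = base frame: x ahead of the robot, y to its left, z up, the work surface at z = 0. Lengths are in m, angles in degrees, forces in N, time in s.
With the tool pointing down it reaches from about 0.4 to 0.85 m from the base axis. Payload 10.4 kg.
Tool frame: the origin (TCP) lies midway between the tips of the shut fingers; the grasp point (between the pads) lies 19 mm behind it; z points along the fingers, y is the line along which they close (so a half turn about z gives the same grasp; the last joint's range is limited). The gripper opens to 85 mm and grips with 20 to 120 N. Pads are 22 mm wide; open, the fingers measure 114 mm over their backs; the gripper's body (76 mm by 85 mm) begins 54 mm behind the grasp point. The pads swing forward as they close: fully open they stand 13 mm farther back than shut.
Start: joints at [-75.951, 19.034, -3.707, 83.658, 1.238, 77.344, -5.071], TCP at [0.165, 0.603, 0.231] pointing down, gripper open.
Joint ranges: [-148.97, 148.97], [-28.65, 121.19], [-84.17, 76.75], [9.2, 138.47], [-72.65, 252.65], [3.7, 117.97], [-149.18, 149.18]. Speed limits (degrees/s): [127.2, 127.2, 159.86, 159.86, 180, 180, 180].

INTERFACE

Orientations are given as a 3x3 rotation matrix whose columns are the frame's x, y, z axes.
In Python, from workcell import ctrl gives the robot as it stands.
- The arm moves only by the tool carry_out, never from a script. Its argument "plan" is one flat list of numbers, 7 for each row, row after row: the shift along the tool's x, y, z normalised to -1 to 1, where 1 is 0.2 m, then the turn, a rotation vector about the tool's x, y, z normalised to -1 to 1, where 1 is 45 degrees, then the finger opening in mm, from 0 to 85.4. In form: [dx, dy, dz, rx, ry, rz, gripper, dx, dy, dz, rx, ry, rz, gripper, ...]. A call has 1 to 20 rows; each row is the pose to reach, as a shift and turn from the pose commanded when the call began, along the tool's axes at that moment; what a row does not reach only later rows make up. A row lasts 1/12 s, in which the tool goes at most 41.7 mm and 7.16 degrees, less where a joint would pass 70% of its speed; a pose out of reach is approached as far as the arm can. A call with a number of a shift or a turn outside -1 to 1 is refused whole. A call with a gripper value outside its range is refused whole. The fingers move at their own pace and stop on an object; the grip force is fixed at half the most. Time passes only in rows, so rows that repeat a pose let the fingers close. It gives the time, the measured TCP pose, the force, the opening and the grip force at its end, in the units of the state.
- ctrl.state(): the state, without advancing time (a new reading comes with each control period).
- ctrl.grab_frame(name): name is "scene" or "top"; returns a dict with "pixels" (384x512x3 uint8, blue, green, red), "fx", "fy", "cx", "cy" (pixels), "distortion" ([k1, k2, p1, p2, k3] as OpenCV has them; the pictures are not rectified), "camera_from_world" (4x4, takes a point from world to camera coordinates). Camera axes: x right, y down, z forward; pixel columns grow to the right and rows downward; lengths in m; the calibration is good to about 2 mm. A picture is of the moment at which its call begins. There is no depth.
- ctrl.hand_in(): hands the job in; it is judged then, once.
Trained networks look in a picture, given as the dict that the camera call returned (one of the last four; its "shot" number tells which), for a name from the list of things; names that differ only in an ending like _2 or _b are one class to them, and where a whole thing is asked for, a point or a joint stands for the part that bears it (a point fixed in the world has none). Each returns a list of dicts, best first, with "p" (0 to 1); they miss things now and then, are a little off and sometimes report something else, mostly with a low value. They report only what shows in the picture. A call takes as long as a camera call. They do not tell look-alikes from the thing itself.
- ctrl.cut_out(picture, label): "region" (384x512 bool, what is visible of it).
- ctrl.mark_of(picture, label): "point" ([x, y, z] in m, in the coordinates of the camera as it stood for that picture, good to about 4 mm: a listed point, or the origin of a listed thing).
The state is a dict: "clock": time; "joint_pos": joint angles; "joint_velocities": joint speeds; "joint_efforts": joint torques, N m; "eef_pos": TCP position; "orientation": TCP orientation; "force": force on the tool from outside, world axes, zero at the start; "moment": the same for the moment, N m; "gripper_width": finger opening in m; "gripper_force": force on a finger pad.
Only numpy, scipy, OpenCV 4.12 (cv2) and the standard library are available. Lean on these libraries where they do the work, as an engineer would, in place of code of your own. Each camera call takes 0.05 s, during which the arm holds its last target. There are 200 camera calls.

TASK

Sweep the three round lidded culture dishes lying about the bench into the low three-sided metal corral, until each lies flat and wholly inside its open mouth. Only push them gently along the bench with the fingers: do not grip, lift, tip or stack them. Leave the tape roll, marker, bottle, cup and note pad where they are.

Things in the scene. Friction and masses are not known exactly. Their poses are not given: they have to be found in the camera images.
- corral: low three-sided guard of bent aluminium sheet fixed to the bench, no floor, one long side open (the mouth, facing roughly -y of the world, +-0.25 rad). Origin: middle of the mouth line on the bench; +y points inward, x along the mouth. Inside 220 mm wide (x +-110), 120 mm deep. Walls 31 mm high. Wings at the mouth's ends flare 16 mm outward over the 23 mm before it; 2 mm foot strips outside
- dish_1: round culture dish with its lid on (clear and white, 62 mm across, 16 mm high, about 30 g), loose, flat on the bench; slides when pushed. Origin: centre of its underside. Wholly inside the corral when its centre is 31 mm or more past the mouth line
- dish_2: round culture dish with its lid on (clear and white, 62 mm across, 16 mm high, about 30 g), loose, flat on the bench; slides when pushed. Origin: centre of its underside. Wholly inside the corral when its centre is 31 mm or more past the mouth line
- dish_3: round culture dish with its lid on (clear and white, 62 mm across, 16 mm high, about 30 g), loose, flat on the bench; slides when pushed. Origin: centre of its underside. Wholly inside the corral when its centre is 31 mm or more past the mouth line
- tape_roll: bystander, leave alone: roll of label tape lying flat, a disc 69 mm across and 19 mm high with a hole in the middle (not a dish). Origin: centre of its underside
- marker: bystander, leave alone: marker pen lying on the bench, 17 x 138 x 18 mm, long along its y. Origin: centre of its underside
- stain_bottle: bystander, leave alone: small brown bottle standing beside the corral, 38 mm across, 70 mm high. Origin: centre of its underside
- cup: bystander, leave alone: screw-lid specimen cup, 66 mm across, 70 mm high. Origin: centre of its underside
- note_pad: bystander, leave alone: square note pad lying flat, 76 x 77 x 10 mm. Origin: centre of its underside
Things that resemble listed ones, but are neither listed nor needed, are in the scene too. What is shaped like the dish_2 but blue or pink is not meant.

How it is judged (in metres and radians):
At the end, for the whole second after the job is handed in: All three dishes lie at rest flat on the bench wholly inside the corral (centre at least 28 mm past the mouth line and within the walls), and no bystander has been shifted by more than 30 mm (y of dish_1 in the frame of corral between 0.028 and 0.1 m and x of dish_1 in the frame of corral between -0.09 and 0.09 m and height (world z) of each of dish_1, dish_2, dish_3 below 0.006 m and angle between each of dish_1, dish_2, dish_3's own z axis and vertical below 0.1 rad and linear speed of each of dish_1, dish_2, dish_3 below 0.02 m/s and y of dish_2 in the frame of corral between 0.028 and 0.1 m and x of dish_2 in the frame of corral between -0.09 and 0.09 m and y of dish_3 in the frame of corral between 0.028 and 0.1 m and x of dish_3 in the frame of corral between -0.09 and 0.09 m and distance of each of tape_roll, marker, stain_bottle, cup, note_pad from where it was at the start of the episode below 0.03 m); the robot touches nothing.
It fails at once if a dish is lifted more than 12 mm off the bench, or put on top of something (height (world z) of any of dish_1, dish_2, dish_3 above 0.012 m).
It fails at once if a dish is tipped by more than 20 degrees (angle between any of dish_1, dish_2, dish_3's own z axis and vertical above 0.35 rad).
It fails at once if a dish is squeezed, gripped or pressed with more than 20 N (contact force between the fingers and dish_1 above 20 N or contact force between the fingers and dish_2 above 20 N or contact force between the fingers and dish_3 above 20 N).
It fails at once if a bystander (tape roll, marker, bottle, cup, note pad) is shifted by more than 30 mm or knocked over (distance of any of tape_roll, marker, stain_bottle, cup, note_pad from where it was at the start of the episode above 0.03 m or angle between any of stain_bottle, cup's own z axis and vertical above 0.5 rad).
It also fails if it takes over 72 s, if anything falls off the work surface, if the arm or the gripper's body presses on something with over 40 N, if the wrist force passes 120 N, or if a joint passes its speed limit or range.

## Working session

There is one attempt and no reset: what is moved stays moved. The work goes in short steps, Python scripts to look and compute and a tool call to move; the robot and the scene stay as the last step left them, time stands still between calls to the robot, and variables do not carry over. Pictures are saved under pics/ and viewed, at most 10 in all, crops included, and the job is handed in when it is done.

Besides the shell and the picture viewer there is one more tool, called after ">>>" as a command line: name --argument value ..., lists and objects as JSON in quotes. carry_out: Moves the arm, as the interface text tells. Its arguments: {"type":"object","properties":{"plan":{"type":"array"}},"required":["plan"]}

```bash
mkdir -p pics; cat > h.py <<'E'
import numpy as np, cv2
from workcell import ctrl
def ray(f,uv,z):
    K=np.array([[f['fx'],0,f['cx']],[0,f['fy'],f['cy']],[0,0,1]]);T=np.array(f['camera_from_world'])
    n=cv2.undistortPoints(np.array([[uv]],float),K,np.array(f['distortion'],float))[0,0]
    R=T[:3,:3];c=-R.T@T[:3,3];d=R.T@np.array([n[0],n[1],1]);return c+d*(z-c[2])/d[2]
def w(f,p):
    T=np.array(f['camera_from_world']);return T[:3,:3].T@(np.array(p)-T[:3,3])
def px(f,p):
    K=np.array([[f['fx'],0,f['cx']],[0,f['fy'],f['cy']],[0,0,1]]);T=np.array(f['camera_from_world'])
    return cv2.projectPoints(np.array([p],float),cv2.Rodrigues(T[:3,:3])[0],T[:3,3],K,np.array(f['distortion'],float))[0][0,0]
E
python3 - <<'E'
from h import *
np.set_printoptions(precision=3,suppress=True)
s=ctrl.state();print(s['eef_pos'],s['orientation'],s['clock'])
for n in ['top','scene']:
    f=ctrl.grab_frame(n);cv2.imwrite(f'pics/{n}0.png',cv2.resize(f['pixels'],(800,600)))
    for l in ['corral','dish_1','tape_roll','marker','stain_bottle','cup','note_pad']:
        for m in ctrl.mark_of(f,l):
            q=w(f,m['point']);print(n,l,round(m['p'],2),q,px(f,q))
E
```

```text
[0.165 0.602 0.231] [[-0.964  0.265 -0.   ]
 [ 0.265  0.964 -0.001]
 [-0.    -0.001 -1.   ]] 0.0
top dish_1 0.91 [ 0.396 -0.566  0.001] [395.334 227.836]
top dish_1 0.81 [ 0.364 -0.117  0.001] [250.265 245.592]
top dish_1 0.63 [ 0.568 -0.126 -0.001] [249.816 180.739]
top dish_1 0.55 [ 0.495 -0.254 -0.   ] [291.839 201.29 ]
top dish_1 0.51 [ 0.482  0.027 -0.004] [202.269 210.077]
top tape_roll 0.52 [ 0.677 -0.055 -0.003] [226.361 149.268]
top marker 0.69 [ 0.677 -0.052 -0.003] [225.523 149.539]
top marker 0.47 [ 0.352 -0.249  0.001] [293.841 247.403]
top cup 0.81 [ 0.645 -0.359 -0.002] [320.876 154.324]
top note_pad 0.83 [ 0.359 -0.437  0.003] [355.144 241.847]
scene corral 0.88 [0.501 0.229 0.003] [212.136 156.298]
scene dish_1 0.78 [ 0.393 -0.563 -0.003] [306.211 279.738]
scene dish_1 0.73 [ 0.361 -0.113  0.002] [224.235 207.942]
scene dish_1 0.62 [ 0.558 -0.128 -0.001] [269.456 192.472]
scene dish_1 0.6 [0.482 0.03  0.006] [231.961 178.423]
scene dish_1 0.53 [ 0.494 -0.257 -0.002] [275.298 216.116]
scene dish_1 0.44 [ 0.357 -0.431 -0.002] [272.454 259.543]
scene tape_roll 0.52 [ 0.672 -0.052 -0.004] [281.056 174.754]
scene marker 0.66 [ 0.349 -0.245  0.001] [240.22  228.782]
scene marker 0.44 [ 0.5    0.229 -0.   ] [212.    156.824]
scene stain_bottle 0.63 [0.676 0.251 0.003] [242.945 142.409]
scene cup 0.6 [ 0.643 -0.362 -0.002] [324.757 216.269]
scene note_pad 0.89 [ 0.355 -0.433  0.002] [272.479 259.298]
```

View pics/top0.png

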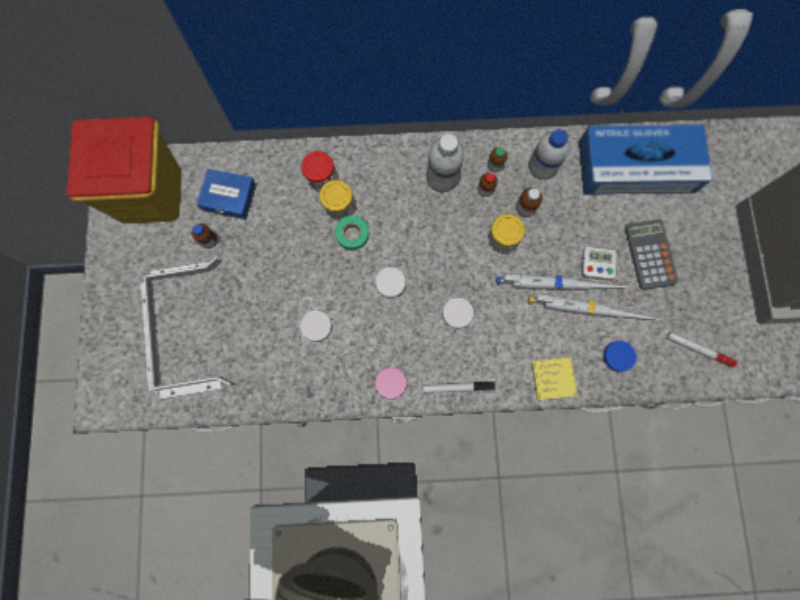

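View pics/scene0.png

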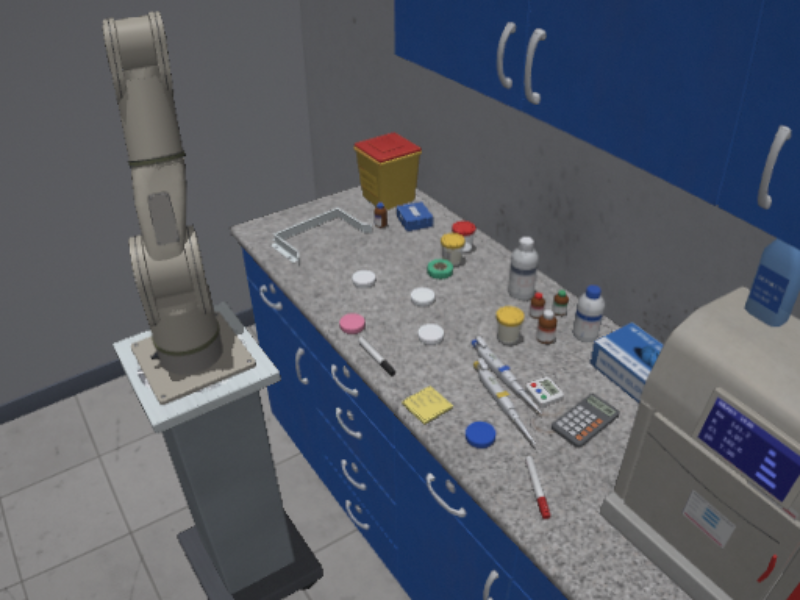

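The top view (800-px picture) shows white-lidded discs at (315,325), (390,282) and (458,312). The pink one at (390,383) and the blue one at (620,355) are look-alikes. The green tape roll is at (352,232), the corral at (145–230, 262–392), and the pad, black-capped marker and cups lie clear. The scene view agrees: the three white discs are the dishes. An enlarged crop will confirm this and give me the corral corners.

```bash
python3 - <<'E'
from h import *
f=ctrl.grab_frame('top');im=f['pixels'][130:270,80:340];cv2.imwrite('pics/crop.png',cv2.resize(im,(780,420),interpolation=cv2.INTER_CUBIC))
import pickle;pickle.dump({k:(np.array(v) if not np.isscalar(v) else v) for k,v in f.items()},open('f.pkl','wb'))
E
```

```text
(no output)
```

View pics/crop.png

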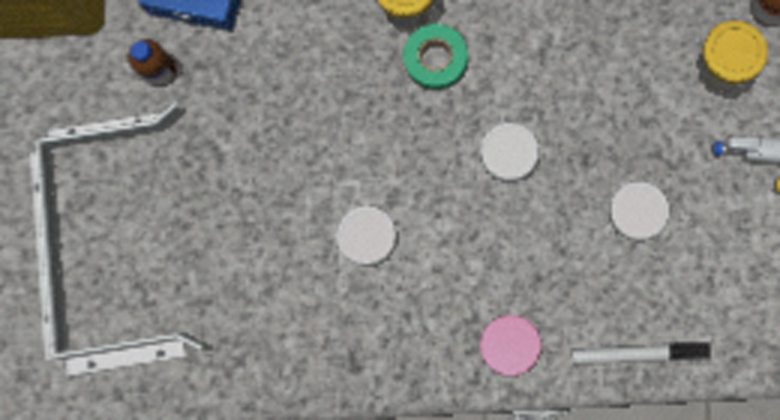

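The crop shows white lids at (366,236), (510,152) and (640,211). Those are the dishes, and the pink disc at (510,345) is not one. Tape roll is at (436,56). The corral's back corners are at about (45,143) and (57,354), and its mouth ends at about (160,122) and (183,338).

```bash
python3 - <<'E'
from h import *
import pickle;f=pickle.load(open('f.pkl','rb'))
np.set_printoptions(precision=3,suppress=True)
P=lambda u,v,z:ray(f,((u+.5)/3+79.5,(v+.5)/3+129.5),z)
for n,u,v,z in [('backhi',45,143,.031),('backlo',57,354,.031),('mouthhi',160,122,.031),('mouthlo',183,338,.031),('tiphi',177,105,.031),('tiplo',209,347,.031),('A',366,236,.016),('B',510,152,.016),('C',640,211,.016),('tape',436,56,.019),('pink',510,345,.016),('pipette',718,148,.01),('bottle',140,50,.07),('markerend',573,356,.009)]:print(n,P(u,v,z))
E
```

```text
backhi [0.595 0.354 0.031]
backlo [0.378 0.333 0.031]
mouthhi [0.612 0.236 0.031]
mouthlo [0.388 0.208 0.031]
tiphi [0.629 0.218 0.031]
tiplo [0.377 0.182 0.031]
A [0.484 0.027 0.016]
B [ 0.565 -0.125  0.016]
C [ 0.496 -0.256  0.016]
tape [ 0.673 -0.052  0.019]
pink [ 0.366 -0.115  0.016]
pipette [ 0.56  -0.343  0.01 ]
bottle [0.677 0.245 0.07 ]
markerend [ 0.352 -0.178  0.009]
```

>>> carry_out --plan '[-0.93, -0.37, 0, 0, 0, 1, 30, -0.93, -0.37, 0, 0, 0, 1, 30, -0.93, -0.37, 0, 0, 0, 1, 30, -0.93, -0.37, 0, 0, 0, 1, 30, -0.93, -0.37, 0, 0, 0, 1, 30, -0.93, -0.37, 0, 0, 0, 1, 30, -0.93, -0.37, 0, 0, 0, 1, 30, -0.93, -0.37, 0, 0, 0, 1, 30]'

```text
clock: 1.52
eef_pos: [0.3257, 0.4818, 0.2315]
orientation: [[-0.492, 0.87, 0.0], [0.87, 0.492, 0.0], [0.0, 0.0, -1.0]]
force: [-0.5, 0.2, 0.5]
gripper_width: 0.0299
gripper_force: 0.0
```

>>> carry_out --plan '[-0.98, 0, 0, 0, 0, 0.656, 30, -0.98, 0, 0, 0, 0, 0.656, 30, -0.98, 0, 0, 0, 0, 0.656, 30, -0.98, 0, 0, 0, 0, 0.656, 30, -0.98, 0, 0, 0, 0, 0.656, 30, -0.98, 0, 0, 0, 0, 0.656, 30]'

```text
clock: 2.02
eef_pos: [0.4258, 0.3059, 0.2319]
orientation: [[0.005, 1.0, 0.002], [1.0, -0.005, -0.001], [-0.001, 0.002, -1.0]]
force: [0.1, 0.1, 0.1]
gripper_width: 0.0303
gripper_force: 0.0
```

>>> carry_out --plan '[-1, 0.29, 0, 0, 0, 0, 30, -1, 0.29, 0, 0, 0, 0, 30, -1, 0.29, 0, 0, 0, 0, 30, -1, 0.29, 0, 0, 0, 0, 30, -1, 0.29, 0, 0, 0, 0, 30]'

```text
clock: 2.43
eef_pos: [0.4807, 0.1108, 0.2316]
orientation: [[-0.006, 1.0, 0.001], [1.0, 0.006, 0.001], [0.001, 0.001, -1.0]]
force: [0.9, 0.7, -0.4]
gripper_width: 0.0299
gripper_force: 0.0
```

>>> carry_out --plan '[-0.76, 0, 0.3, 0, 0, 0, 30, -0.76, 0, 0.3, 0, 0, 0, 30, -0.76, 0, 0.3, 0, 0, 0, 30, -0.76, 0, 0.3, 0, 0, 0, 30, -0.76, 0, 0.5, 0, 0, 0, 30, -0.76, 0, 0.7, 0, 0, 0, 30, -0.76, 0, 0.7, 0, 0, 0, 30]'

```text
clock: 3.02
eef_pos: [0.4769, -0.0399, 0.0856]
orientation: [[-0.005, 1.0, -0.009], [1.0, 0.005, -0.002], [-0.002, -0.009, -1.0]]
force: [-1.6, 0.5, -1.0]
gripper_width: 0.0301
gripper_force: 0.0
```

>>> carry_out --plan '[0, 0, 0.1, 0, 0, 0, 30, 0, 0, 0.2, 0, 0, 0, 30, 0, 0, 0.3, 0, 0, 0, 30, 0, 0, 0.35, 0, 0, 0, 30, 0, 0, 0.35, 0, 0, 0, 30]'

```text
clock: 3.43
eef_pos: [0.4805, -0.0391, 0.0208]
orientation: [[-0.005, 1.0, -0.002], [1.0, 0.005, -0.0], [-0.0, -0.002, -1.0]]
force: [-1.6, 0.9, 1.2]
gripper_width: 0.0301
gripper_force: 0.0
```

```bash
python3 - <<'E'
from h import *
s=ctrl.state();print(s['eef_pos'],s['clock'])
f=ctrl.grab_frame('top');cv2.imwrite('pics/c1.png',cv2.resize(f['pixels'][130:270,80:340],(780,420),interpolation=cv2.INTER_CUBIC))
E
```

```text
[ 0.48046114 -0.03914848  0.02083406] 3.4333
```

View pics/c1.png

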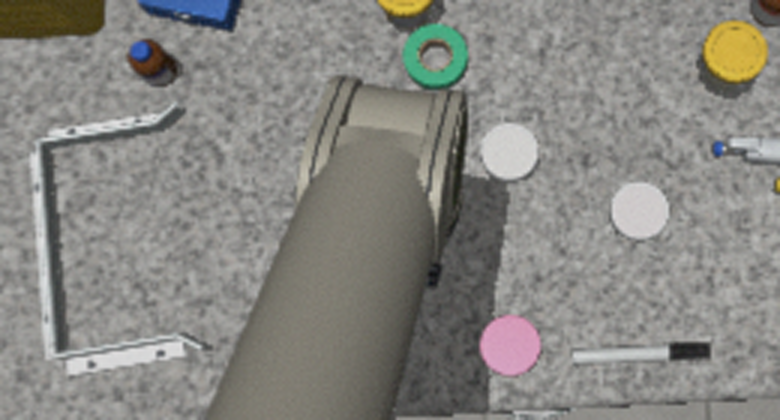

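>>> carry_out --plan '[0, 0.01, 0.07, 0, 0, 0, 30, 0.04, 0.01, 0.07, 0, 0, 0, 30, 0.08, 0.01, 0.07, 0, 0, 0, 30, 0.12, 0.01, 0.07, 0, 0, 0, 30, 0.16, 0, 0.07, 0, 0, 0, 30, 0.2, -0.01, 0.07, 0, 0, 0, 30, 0.24, -0.02, 0.07, 0, 0, 0, 30, 0.28, -0.03, 0.07, 0, 0, 0, 30, 0.32, -0.04, 0.07, 0, 0, 0, 30, 0.36, -0.05, 0.07, 0, 0, 0, 30, 0.4, -0.06, 0.07, 0, 0, 0, 30, 0.44, -0.07, 0.07, 0, 0, 0, 30, 0.48, -0.08, 0.07, 0, 0, 0, 30, 0.52, -0.09, 0.07, 0, 0, 0, 30, 0.56, -0.1, 0.07, 0, 0, 0, 30, 0.6, -0.11, 0.07, 0, 0, 0, 30, 0.64, -0.12, 0.07, 0, 0, 0, 30, 0.68, -0.13, 0.07, 0, 0, 0, 30, 0.72, -0.14, 0.07, 0, 0, 0, 30]'

```text
clock: 5.07
eef_pos: [0.4524, 0.1047, 0.0073]
orientation: [[-0.002, 1.0, -0.0], [1.0, 0.002, 0.0], [0.0, -0.0, -1.0]]
force: [-0.0, -1.3, 0.1]
gripper_width: 0.0302
gripper_force: 0.1
```

```bash
python3 - <<'E'
from h import *
s=ctrl.state();print(s['eef_pos'],s['clock'],s['force'])
f=ctrl.grab_frame('top');cv2.imwrite('pics/c2.png',cv2.resize(f['pixels'][130:270,80:340],(780,420),interpolation=cv2.INTER_CUBIC))
g=ctrl.grab_frame('scene');cv2.imwrite('pics/c2s.png',cv2.resize(g['pixels'][120:250,140:340],(780,507),interpolation=cv2.INTER_CUBIC))
for h in(f,g):
  for m in ctrl.mark_of(h,'dish_1'):
    q=w(h,m['point']);print(round(m['p'],2),q.round(3))
E
```

```text
[0.45238648 0.10473456 0.0072811 ] 5.0667 [-0.02114306 -1.32641272  0.12342143]
0.89 [ 0.395 -0.567  0.002]
0.83 [ 0.366 -0.119 -0.003]
0.78 [ 0.495 -0.254  0.   ]
0.54 [ 0.57  -0.126 -0.   ]
0.77 [ 0.393 -0.563 -0.003]
0.63 [0.451 0.148 0.004]
0.63 [ 0.559 -0.125 -0.001]
0.51 [ 0.364 -0.113  0.001]
0.48 [ 0.494 -0.254 -0.002]
```

View pics/c2s.png

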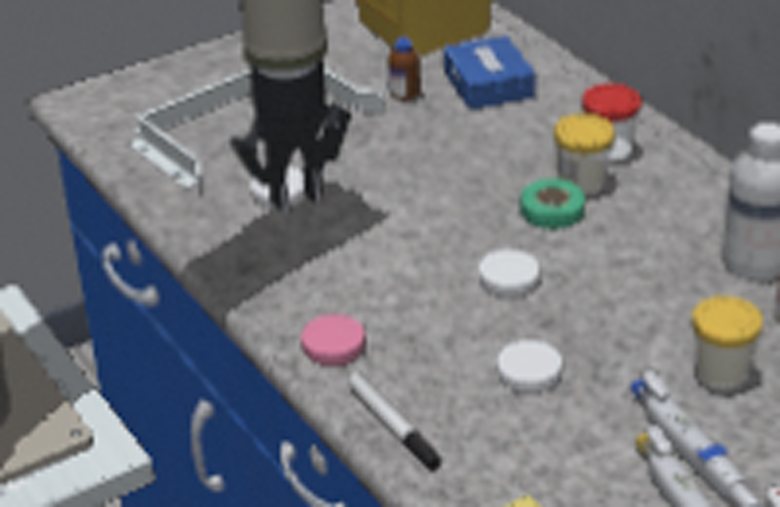

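>>> carry_out --plan '[0.04, -0.01, 0, 0, 0, 0, 30, 0.08, -0.02, 0, 0, 0, 0, 30, 0.12, -0.03, 0, 0, 0, 0, 30, 0.16, -0.04, 0, 0, 0, 0, 30, 0.2, -0.05, 0, 0, 0, 0, 30, 0.24, -0.06, 0, 0, 0, 0, 30, 0.28, -0.07, 0, 0, 0, 0, 30, 0.32, -0.08, 0, 0, 0, 0, 30, 0.36, -0.08, 0, 0, 0, 0, 30, 0.4, -0.09, 0, 0, 0, 0, 30, 0.44, -0.09, 0, 0, 0, 0, 30, 0.48, -0.1, 0, 0, 0, 0, 30, 0.52, -0.1, 0, 0, 0, 0, 30, 0.56, -0.11, 0, 0, 0, 0, 30, 0.6, -0.11, 0, 0, 0, 0, 30, 0.63, -0.11, 0, 0, 0, 0, 30, 0.63, -0.11, 0, 0, 0, 0, 30, 0.5, -0.11, 0, 0, 0, 0, 30, 0.5, -0.11, -0.2, 0, 0, 0, 30, 0.5, -0.11, -0.4, 0, 0, 0, 30]'

```text
clock: 6.93
eef_pos: [0.429, 0.201, 0.0866]
orientation: [[0.0, 1.0, -0.004], [1.0, -0.0, -0.004], [-0.004, -0.004, -1.0]]
force: [1.3, 1.5, -0.5]
gripper_width: 0.03
gripper_force: 0.0
```

>>> carry_out --plan '[0, 0, -0.2, 0, 0, 0, 30, -1, 0.34, -0.2, 0, 0, 0, 30, -1, 0.34, -0.2, 0, 0, 0, 30, -1, 0.34, -0.2, 0, 0, 0, 30, -1, 0.34, -0.2, 0, 0, 0, 30, -1, 0.34, -0.2, 0, 0, 0, 30]'

```text
clock: 7.43
eef_pos: [0.4982, 0.0046, 0.1276]
orientation: [[-0.002, 1.0, 0.001], [1.0, 0.002, 0.001], [0.001, 0.001, -1.0]]
force: [1.2, 0.2, -0.1]
gripper_width: 0.0301
gripper_force: 0.0
```

>>> carry_out --plan '[-1, 0.34, 0, 0, 0, 0, 30, -1, 0.34, 0, 0, 0, 0, 30, -1, 0.34, 0, 0, 0, 0, 30, -1, 0.34, 0, 0, 0, 0, 30, -1, 0.34, 0, 0, 0, 0, 30, -1, 0.34, 0.1, 0, 0, 0, 30, -1, 0.34, 0.25, 0, 0, 0, 30, -1, 0.34, 0.4, 0, 0, 0, 30, -1, 0.34, 0.4, 0, 0, 0, 30, -1, 0.34, 0.4, 0, 0, 0, 30]'

```text
clock: 8.27
eef_pos: [0.5653, -0.1932, 0.0466]
orientation: [[-0.002, 1.0, -0.003], [1.0, 0.002, 0.0], [0.0, -0.003, -1.0]]
force: [0.5, -0.6, 1.4]
gripper_width: 0.0299
gripper_force: 0.0
```

```bash
python3 - <<'E'
from h import *
s=ctrl.state();print(s['eef_pos'],s['clock'],s['force'])
f=ctrl.grab_frame('top');cv2.imwrite('pics/c3.png',cv2.resize(f['pixels'][130:270,80:340],(780,420),interpolation=cv2.INTER_CUBIC))
g=ctrl.grab_frame('scene')
for h in(f,g):
  for m in ctrl.mark_of(h,'dish_1'):
    q=w(h,m['point']);print(round(m['p'],2),q.round(3))
E
```

```text
[ 0.56530295 -0.19318524  0.04658774] 8.2667 [ 0.51984188 -0.59601883  1.38658394]
0.88 [ 0.397 -0.567  0.002]
0.75 [ 0.362 -0.117 -0.001]
0.65 [ 0.494 -0.256  0.002]
0.52 [ 0.431  0.272 -0.   ]
0.16 [ 0.646 -0.357 -0.003]
0.62 [ 0.394 -0.563 -0.002]
0.6 [ 0.492 -0.259  0.   ]
0.53 [0.432 0.27  0.002]
0.51 [ 0.562 -0.125  0.002]
0.49 [ 0.363 -0.114  0.002]
0.38 [ 0.347 -0.246  0.002]
```

View pics/c3.png

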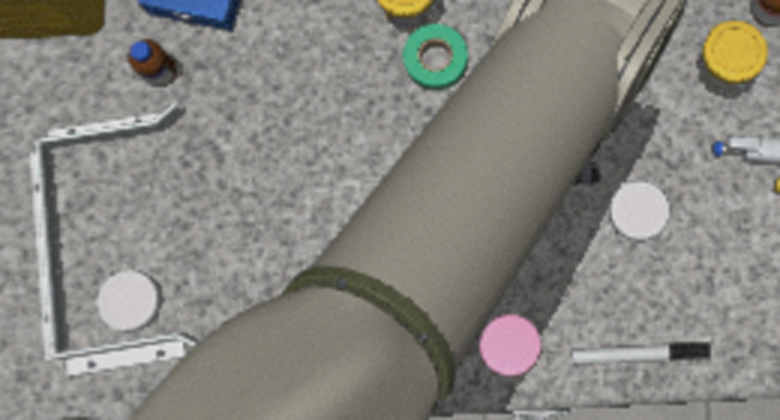

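The picture shows dish A inside the corral at (128,300), the gripper behind dish B, and dish C untouched at (640,211). Next I push B.

>>> carry_out --plan '[0, 0, 0.1, 0, 0, 0, 30, 0, 0, 0.2, 0, 0, 0, 30, 0, 0, 0.2, 0, 0, 0, 30, 0.05, 0, 0.2, 0, 0, 0, 30, 0.1, 0, 0.2, 0, 0, 0, 30, 0.14, 0, 0.2, 0, 0, 0, 30, 0.18, 0, 0.2, 0, 0, 0, 30, 0.22, 0, 0.2, 0, 0, 0, 30, 0.26, 0, 0.2, 0, 0, 0, 30, 0.3, 0, 0.2, 0, 0, 0, 30, 0.35, 0, 0.2, 0, 0, 0, 30, 0.4, 0, 0.2, 0, 0, 0, 30, 0.45, 0, 0.2, 0, 0, 0, 30, 0.5, 0, 0.2, 0, 0, 0, 30, 0.55, 0, 0.2, 0, 0, 0, 30, 0.6, 0, 0.2, 0, 0, 0, 30, 0.65, 0, 0.2, 0, 0, 0, 30, 0.7, 0, 0.2, 0, 0, 0, 30, 0.75, 0, 0.2, 0, 0, 0, 30, 0.8, 0, 0.2, 0, 0, 0, 30]'

```text
clock: 10.13
eef_pos: [0.566, -0.032, 0.0073]
orientation: [[-0.002, 1.0, -0.0], [1.0, 0.002, 0.0], [0.0, -0.0, -1.0]]
force: [0.3, 0.4, -0.5]
gripper_width: 0.03
gripper_force: 0.1
```

>>> carry_out --plan '[0.05, 0, 0, 0, 0, 0, 30, 0.1, 0, 0, 0, 0, 0, 30, 0.15, 0, 0, 0, 0, 0, 30, 0.2, 0, 0, 0, 0, 0, 30, 0.25, 0, 0, 0, 0, 0, 30, 0.3, 0, 0, 0, 0, 0, 30, 0.35, 0, 0, 0, 0, 0, 30, 0.4, 0, 0, 0, 0, 0, 30, 0.45, 0, 0, 0, 0, 0, 30, 0.5, 0, 0, 0, 0, 0, 30, 0.55, 0, 0, 0, 0, 0, 30, 0.6, 0, 0, 0, 0, 0, 30, 0.65, 0, 0, 0, 0, 0, 30, 0.7, 0, 0, 0, 0, 0, 30, 0.75, 0, 0, 0, 0, 0, 30]'

```text
clock: 11.38
eef_pos: [0.5656, 0.118, 0.0073]
orientation: [[-0.002, 1.0, -0.0], [1.0, 0.002, 0.0], [0.0, -0.0, -1.0]]
force: [-0.4, 0.1, -0.0]
gripper_width: 0.0301
gripper_force: 0.1
```

```bash
python3 - <<'E'
from h import *
s=ctrl.state();print(s['eef_pos'],s['clock'],s['force'])
f=ctrl.grab_frame('scene');cv2.imwrite('pics/c4.png',cv2.resize(f['pixels'][120:250,140:340],(780,507),interpolation=cv2.INTER_CUBIC))
for m in ctrl.mark_of(f,'dish_1'):
    q=w(f,m['point']);print(round(m['p'],2),q.round(3))
E
```

```text
[0.56563917 0.11795164 0.00727705] 11.3833 [-0.35015827  0.13575085 -0.0119566 ]
0.83 [ 0.393 -0.563 -0.001]
0.64 [ 0.559  0.157 -0.001]
0.64 [ 0.493 -0.257 -0.001]
0.56 [0.432 0.269 0.003]
0.48 [ 0.365 -0.112 -0.   ]
```

View pics/c4.png

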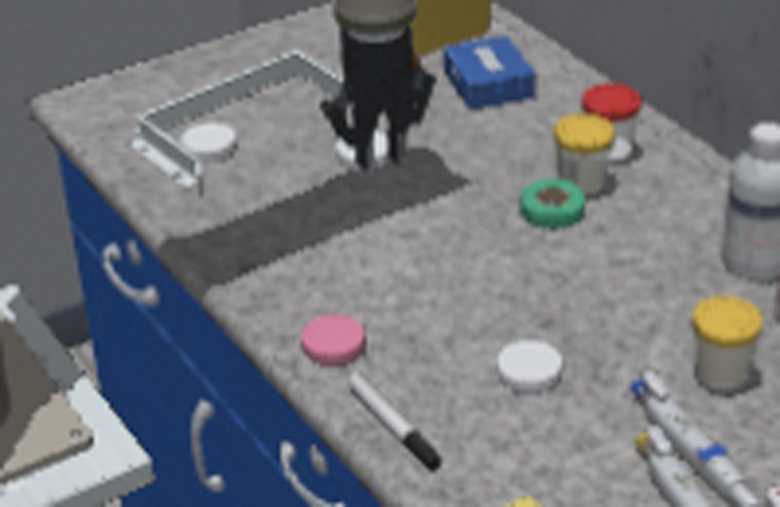

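B is cradled at the fingertips at (365,150) in the scene crop, heading into the mouth. A is inside at (210,140) and nothing else has moved.

>>> carry_out --plan '[0.04, 0, 0, 0, 0, 0, 30, 0.09, 0, 0, 0, 0, 0, 30, 0.14, 0, 0, 0, 0, 0, 30, 0.19, 0, 0, 0, 0, 0, 30, 0.24, -0.01, 0, 0, 0, 0, 30, 0.29, -0.01, 0, 0, 0, 0, 30, 0.34, -0.01, 0, 0, 0, 0, 30, 0.39, -0.01, 0, 0, 0, 0, 30, 0.44, -0.02, 0, 0, 0, 0, 30, 0.49, -0.02, 0, 0, 0, 0, 30, 0.54, -0.02, 0, 0, 0, 0, 30, 0.58, -0.02, 0, 0, 0, 0, 30, 0.62, -0.02, 0, 0, 0, 0, 30, 0.65, -0.02, 0, 0, 0, 0, 30, 0.67, -0.02, 0, 0, 0, 0, 30, 0.67, -0.02, 0, 0, 0, 0, 30, 0.54, -0.02, 0, 0, 0, 0, 30, 0.54, -0.02, -0.2, 0, 0, 0, 30, 0.54, -0.02, -0.4, 0, 0, 0, 30, 0.54, -0.02, -0.6, 0, 0, 0, 30]'

```text
clock: 13.15
eef_pos: [0.5611, 0.2232, 0.1284]
orientation: [[-0.0, 1.0, -0.001], [1.0, 0.0, -0.001], [-0.001, -0.001, -1.0]]
force: [0.9, 1.2, 0.8]
gripper_width: 0.0302
gripper_force: 0.0
```

>>> carry_out --plan '[-1, -0.11, 0, 0, 0, 0, 30, -1, -0.11, 0, 0, 0, 0, 30, -1, -0.11, 0, 0, 0, 0, 30, -1, -0.11, 0, 0, 0, 0, 30, -1, -0.11, 0, 0, 0, 0, 30]'

```text
clock: 13.57
eef_pos: [0.539, 0.0212, 0.1275]
orientation: [[0.0, 1.0, 0.0], [1.0, -0.0, 0.0], [0.0, 0.0, -1.0]]
force: [1.3, 0.0, 0.2]
gripper_width: 0.0301
gripper_force: 0.0
```

>>> carry_out --plan '[-1, -0.11, 0, 0, 0, 0, 30, -1, -0.11, 0, 0, 0, 0, 30, -1, -0.11, 0, 0, 0, 0, 30, -1, -0.11, 0, 0, 0, 0, 30, -1, -0.11, 0, 0, 0, 0, 30]'

```text
clock: 13.98
eef_pos: [0.5171, -0.1788, 0.1276]
orientation: [[0.0, 1.0, 0.001], [1.0, -0.0, -0.0], [-0.0, 0.001, -1.0]]
force: [1.2, -0.3, -0.6]
gripper_width: 0.03
gripper_force: 0.0
```

>>> carry_out --plan '[-0.74, -0.11, 0, 0, 0, 0, 30, -0.74, -0.11, 0, 0, 0, 0, 30, -0.74, -0.11, 0, 0, 0, 0, 30, -0.74, -0.11, 0, 0, 0, 0, 30, -0.74, -0.11, 0.15, 0, 0, 0, 30, -0.74, -0.11, 0.3, 0, 0, 0, 30, -0.74, -0.11, 0.4, 0, 0, 0, 30, -0.74, -0.11, 0.4, 0, 0, 0, 30, -0.74, -0.11, 0.4, 0, 0, 0, 30]'

```text
clock: 14.73
eef_pos: [0.4958, -0.3235, 0.047]
orientation: [[-0.002, 1.0, -0.002], [1.0, 0.002, 0.0], [0.0, -0.002, -1.0]]
force: [0.4, -1.5, 0.2]
gripper_width: 0.0301
gripper_force: 0.0
```

```bash
python3 - <<'E'
from h import *
s=ctrl.state();print(s['eef_pos'],s['clock'],s['force'])
f=ctrl.grab_frame('top');g=ctrl.grab_frame('scene');cv2.imwrite('pics/c5.png',cv2.resize(g['pixels'][120:250,140:340],(780,507),interpolation=cv2.INTER_CUBIC))
for h in(f,g):
  for m in ctrl.mark_of(h,'dish_1'):
    q=w(h,m['point']);print(round(m['p'],2),q.round(3))
E
```

```text
[ 0.49582604 -0.32348747  0.04702463] 14.7333 [ 0.3704366  -1.53707177  0.2101732 ]
0.91 [ 0.433  0.275 -0.005]
0.59 [ 0.56  0.29 -0.  ]
0.55 [ 0.395 -0.565 -0.   ]
0.6 [0.431 0.274 0.007]
0.57 [ 0.495 -0.256 -0.001]
0.49 [ 0.362 -0.113  0.002]
0.44 [0.556 0.289 0.001]
```

View pics/c5.png

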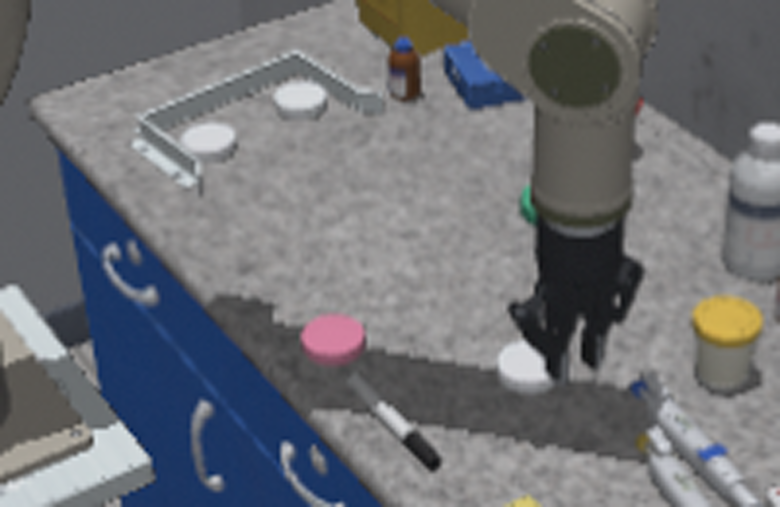

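A sits at (208,140) and B at (300,98), both inside. The fingers stand just behind C at (525,368), clear of the pipettes. Pushing C straight in.

>>> carry_out --plan '[0, 0, 0.1, 0, 0, 0, 30, 0, 0, 0.2, 0, 0, 0, 30, 0, 0, 0.2, 0, 0, 0, 30, 0.05, 0, 0.2, 0, 0, 0, 30, 0.1, 0, 0.2, 0, 0, 0, 30, 0.14, 0, 0.2, 0, 0, 0, 30, 0.18, 0, 0.2, 0, 0, 0, 30, 0.22, 0, 0.2, 0, 0, 0, 30, 0.26, 0, 0.2, 0, 0, 0, 30, 0.3, 0, 0.2, 0, 0, 0, 30, 0.35, 0, 0.2, 0, 0, 0, 30, 0.4, 0, 0.2, 0, 0, 0, 30, 0.45, 0, 0.2, 0, 0, 0, 30, 0.5, 0, 0.2, 0, 0, 0, 30, 0.55, 0, 0.2, 0, 0, 0, 30, 0.6, 0, 0.2, 0, 0, 0, 30, 0.65, 0, 0.2, 0, 0, 0, 30, 0.7, 0, 0.2, 0, 0, 0, 30, 0.75, 0, 0.2, 0, 0, 0, 30, 0.8, 0, 0.2, 0, 0, 0, 30]'

```text
clock: 16.6
eef_pos: [0.4963, -0.1622, 0.0073]
orientation: [[-0.002, 1.0, -0.0], [1.0, 0.002, 0.0], [0.0, -0.0, -1.0]]
force: [0.8, -1.8, -0.4]
gripper_width: 0.0302
gripper_force: 0.1
```

>>> carry_out --plan '[0.05, 0, 0, 0, 0, 0, 30, 0.1, 0, 0, 0, 0, 0, 30, 0.15, 0, 0, 0, 0, 0, 30, 0.2, 0, 0, 0, 0, 0, 30, 0.25, 0, 0, 0, 0, 0, 30, 0.3, 0, 0, 0, 0, 0, 30, 0.35, 0, 0, 0, 0, 0, 30, 0.4, 0, 0, 0, 0, 0, 30, 0.45, 0, 0, 0, 0, 0, 30, 0.5, 0, 0, 0, 0, 0, 30, 0.55, 0, 0, 0, 0, 0, 30, 0.6, 0, 0, 0, 0, 0, 30, 0.65, 0, 0, 0, 0, 0, 30, 0.7, 0, 0, 0, 0, 0, 30, 0.75, 0, 0, 0, 0, 0, 30, 0.8, 0, 0, 0, 0, 0, 30, 0.85, 0, 0, 0, 0, 0, 30, 0.9, 0, 0, 0, 0, 0, 30, 0.95, 0, 0, 0, 0, 0, 30, 1, 0, 0, 0, 0, 0, 30]'

```text
clock: 18.27
eef_pos: [0.4959, 0.0378, 0.0073]
orientation: [[-0.002, 1.0, 0.0], [1.0, 0.002, 0.0], [0.0, 0.0, -1.0]]
force: [0.2, -1.2, -0.4]
gripper_width: 0.03
gripper_force: 0.1
```

```bash
python3 - <<'E'
from h import *
s=ctrl.state();print(s['eef_pos'],s['clock'],s['force'])
g=ctrl.grab_frame('scene')
for m in ctrl.mark_of(g,'dish_1'):
    q=w(g,m['point']);print(round(m['p'],2),q.round(3))
E
```

```text
[0.49585067 0.0378025  0.00729234] 18.2667 [ 0.21609119 -1.18202975 -0.41515625]
0.67 [ 0.367 -0.114  0.003]
0.64 [ 0.395 -0.562 -0.001]
0.53 [ 0.492  0.074 -0.003]
0.42 [0.429 0.269 0.005]
0.42 [0.556 0.289 0.003]
```

>>> carry_out --plan '[0.05, 0, 0, 0, 0, 0, 30, 0.1, 0, 0, 0, 0, 0, 30, 0.15, 0, 0, 0, 0, 0, 30, 0.2, 0, 0, 0, 0, 0, 30, 0.25, 0, 0, 0, 0, 0, 30, 0.3, 0, 0, 0, 0, 0, 30, 0.35, 0, 0, 0, 0, 0, 30, 0.4, 0, 0, 0, 0, 0, 30, 0.45, 0, 0, 0, 0, 0, 30, 0.5, 0, 0, 0, 0, 0, 30, 0.55, 0, 0, 0, 0, 0, 30, 0.6, 0, 0, 0, 0, 0, 30, 0.65, 0, 0, 0, 0, 0, 30, 0.7, 0, 0, 0, 0, 0, 30, 0.75, 0, 0, 0, 0, 0, 30, 0.8, 0, 0, 0, 0, 0, 30, 0.84, 0, 0, 0, 0, 0, 30, 0.88, 0, 0, 0, 0, 0, 30, 0.91, 0, 0, 0, 0, 0, 30, 0.935, 0, 0, 0, 0, 0, 30]'

```text
clock: 20.03
eef_pos: [0.4954, 0.2245, 0.0073]
orientation: [[-0.003, 1.0, -0.0], [1.0, 0.003, 0.0], [0.0, -0.0, -1.0]]
force: [1.2, -0.5, -0.4]
gripper_width: 0.03
gripper_force: 0.1
```

>>> carry_out --plan '[0, 0, 0, 0, 0, 0, 30, -0.15, 0, 0, 0, 0, 0, 30, -0.15, 0, -0.2, 0, 0, 0, 30, -0.15, 0, -0.4, 0, 0, 0, 30, -1, 0, -0.6, 0, 0, 0, 30, -1, 0, -0.6, 0, 0, 0, 30, -1, 0, -0.6, 0, 0, 0, 30, -1, 0, -0.6, 0, 0, 0, 30, -1, 0, -0.6, 0, 0, 0, 30, -1, 0, -0.6, 0, 0, 0, 30]'

```text
clock: 20.87
eef_pos: [0.4961, 0.0199, 0.1281]
orientation: [[0.004, 1.0, 0.001], [1.0, -0.004, 0.001], [0.001, 0.001, -1.0]]
force: [-0.5, 0.3, -0.9]
gripper_width: 0.0299
gripper_force: 0.0
```

```bash
python3 - <<'E'
from h import *
s=ctrl.state();print(s['eef_pos'],s['clock'],s['force'])
f=ctrl.grab_frame('top');g=ctrl.grab_frame('scene');cv2.imwrite('pics/c6.png',cv2.resize(f['pixels'][130:270,80:340],(780,420),interpolation=cv2.INTER_CUBIC))
for h in(f,g):
  for m in ctrl.mark_of(h,'dish_1'):
    q=w(h,m['point']);d=q[:2]-[.5,.222];print(round(m['p'],2),q.round(3),np.round([d@[.994,.113],d@[-.113,.994]],3))
E
```

```text
[0.49606617 0.01993092 0.12813447] 20.8667 [-0.54303697  0.2676157  -0.93186464]
0.83 [ 0.364 -0.118  0.001] [-0.173 -0.323]
0.7 [0.563 0.288 0.001] [0.07  0.058]
0.65 [ 0.399 -0.569  0.001] [-0.19  -0.775]
0.59 [0.494 0.262 0.002] [-0.001  0.041]
0.56 [ 0.427  0.272 -0.003] [-0.067  0.058]
0.79 [ 0.392 -0.563 -0.002] [-0.196 -0.768]
0.59 [0.553 0.294 0.002] [0.061 0.065]
0.53 [ 0.365 -0.113  0.001] [-0.172 -0.318]
0.52 [ 0.493  0.265 -0.003] [-0.002  0.043]
0.43 [ 0.427  0.273 -0.   ] [-0.067  0.059]
```

View pics/c6.png

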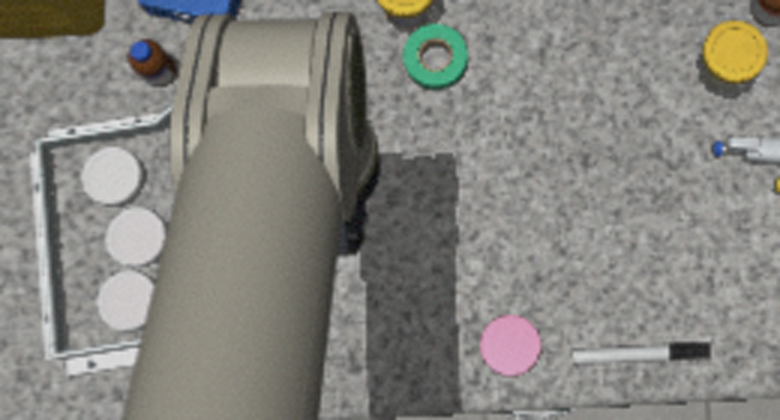

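All three dishes lie in the corral at (112,175), (135,237) and (127,300), with the tape roll, marker, bottle and cups where they were. The arm is clear, so I hand in.

```bash
python3 -c "
from workcell import ctrl
print(ctrl.hand_in())"
```

```text
the job is handed in; nothing more can be done
None
```

I pushed all three white dishes into the corral and handed the job in at about 21 s of robot time. The last camera check put each dish centre roughly 41–65 mm past the mouth line and within the walls. No bystander was touched as far as the pictures show, and hand-in returned no verdict.

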